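# Lay out the slide-staining row

### The job

Set out the staining row on the three black coasters: the steel pot in the middle of the row, the blue-capped bottle on the coaster next to the green slide box, and the red-capped bottle on the coaster next to the yellow drying block, so that the pot stands between the two bottles; then put the steel lid on top of the pot, knob up. Set each thing upright and well centred on its place, and leave the white-capped bottle standing where it is.

Things in the scene. Friction and masses are not known exactly. Their poses are not given: they have to be found in the camera images.
- blue_bottle_center (a point): loose stain bottle of amber glass with a blue cap and blue band, standing upright: round, 44 mm across up to 72 mm high, then a shoulder and a cap 31 mm across; 95 mm high in all. The point is at its centre, 47.5 mm above its underside; z runs up the bottle. It goes on the end coaster beside the slide box
- red_bottle_center (a point): loose stain bottle of amber glass with a red cap and red band, standing upright: round, 44 mm across up to 72 mm high, then a shoulder and a cap 31 mm across; 95 mm high in all. The point is at its centre, 47.5 mm above its underside; z runs up the bottle. It goes on the end coaster beside the drying block
- white_bottle_center (a point): loose stain bottle of amber glass with a white cap and white paper band, standing upright: round, 44 mm across up to 72 mm high, then a shoulder and a cap 31 mm across; 95 mm high in all. The point is at its centre, 47.5 mm above its underside; z runs up the bottle. A spare: it stays where it is
- pot_center (a point): loose open steel pot, straight-sided and round, 58 mm across, 60 mm high, wall 3 mm. The point is at its centre, 30 mm above its underside; z is up. It goes on the middle coaster
- lid_knob (a point): loose steel lid of the pot, lying flat on the bench, knob up: a flat disc 66 mm across and 6 mm thick with a black upright round knob on its middle, 20 mm across, from 6 to 40 mm above the disc's underside. The point is on the knob's axis, 26 mm above the lid's underside; z is up. The lid is flat below and simply rests on the pot's rim
- coaster_mid: flat black rubber coaster, fixed to the bench, 72 mm across and 4 mm thick, the middle one of the row of three. Its y axis runs along the row, towards the left coaster; its x axis points across the row, away from the robot. The outer coasters lie about 105 mm to either side. Origin: centre of its underside, on the bench
- coaster_left: flat black rubber coaster, fixed to the bench, 72 mm across and 4 mm thick, at the left end of the row as the robot sees it (+y side). Origin: centre of its underside, on the bench
- coaster_right: flat black rubber coaster, fixed to the bench, 72 mm across and 4 mm thick, at the right end of the row as the robot sees it (-y side). Origin: centre of its underside, on the bench
- slide_box: green open box holding upright glass slides, 85 x 45 mm (x, y) and 34 mm high with the slides, fixed to the bench just past one end of the row, about 95 mm from the end coaster's centre; which end differs from start to start. Origin: centre of its underside
- drying_block: yellow flat block with three glass slides lying on it, 85 x 45 mm (x, y) and 18 mm high, fixed to the bench just past the other end of the row, about 95 mm from that end coaster's centre. Origin: centre of its underside
Not all that is in view belongs to the job. Leave any purple look-alike of the part that bears lid_knob alone.

How it is judged:
By the outcome, as a careful person would: the job done as asked, in the order asked, and still so for the second after the job is handed in, with the robot touching nothing.
It also fails if it takes over 93 s, if anything falls off the work surface, if the arm or the gripper's body presses on something with over 40 N, if the wrist force passes 120 N, or if a joint passes its speed limit or range.

### The arm

A 6-joint arm with a two-finger parallel gripper is mounted at the origin on the work surface. World frame = base frame: x ahead of the robot, y to its left, z up, the work surface at z = 0. Lengths are in m, angles in rad, forces in N, time in s.
With the tool pointing down it reaches from about 0.3 to 1 m from the base axis. Payload 5.1 kg.
Tool frame: the origin (TCP) lies at the very end of the fingers, on their centre line; the grasp point (between the pads) lies 19 mm behind it; z points along the fingers, y is the line along which they close (so a half turn about z gives the same grasp; the last joint's range is limited). The gripper opens to 95 mm and grips with 3 to 60 N. Pads are 20 mm wide; open, the fingers measure 119 mm over their backs; the gripper's body (75 mm by 180 mm) begins 59 mm behind the grasp point.
Start: joints at [-1.295, 0.124, 1.65, -0, 1.367, -0.083], TCP at [0.228, -0.609, 0.215] pointing down, gripper open.
Joint ranges: [-2.61, 2.61], [-1.02, 2.33], [0.03, 2.71], [-1.35, 4.49], [0.32, 2.68], [-2.91, 2.91]. Speed limits (rad/s): [2.57, 2.57, 3.14, 3.14, 3.14, 3.14].

### API

Orientations are given as a rotation vector (axis times angle).
In Python, from workcell import manip, kin, optics, models gives the robot as it stands. The module is installed in compiled form; this text tells all that it offers. Calls block until the motion is done:
- manip.movep(position, orientation): joint-space move of the TCP to a pose.
- manip.move_linear(position, ori=None, rate=0.15): straight line of the TCP; ori=None keeps the orientation; rate is the mean speed in m/s.
- manip.goto_joints(angles): joint-space move.
- manip.command_gripper(opening, grip_force=None): finger opening in m; grip_force is the grip in N (None keeps the last); returns when the fingers have stopped.
- manip.sleep(seconds).
- kin.solve_ik(position, orientation): joint angles nearest the present ones, or None.
- optics.read_camera(name): name is "scene" or "top"; returns the picture (480x640x3 uint8, blue, green, red); there is no depth.
- optics.camera_info(name): a dict with "fx", "fy", "cx", "cy" (pixels), "distortion" ([k1, k2, p1, p2, k3] as OpenCV has them; the pictures are not rectified), "rvec" (rotation vector, rad) and "tvec" (3), from world to camera coordinates, as OpenCV has them. Camera axes: x right, y down, z forward; pixel columns grow to the right and rows downward; lengths in m; the calibration is good to about 2 mm. A picture is of the moment at which its call begins. camera_info takes no time and is no camera call.
A pose or a line that the arm cannot do raises manip.PlanningError and nothing moves.
- manip.finish_job(): hands the job in; it is judged then, once.
Trained networks look in the newest picture that a camera, given by its name, has taken for a name from the list of things; names that differ only in an ending like _2 or _b are one class to them, and where a whole thing is asked for, a point or a joint stands for the part that bears it (a point fixed in the world has none). Each returns a list of dicts, best first, with "score" (0 to 1); they miss things now and then, are a little off and sometimes report something else, mostly with a low value. They report only what shows in the picture. A call takes as long as a camera call. They do not tell look-alikes from the thing itself.
- models.cut_out(thing, camera): "region" (480x640 bool, what is visible of it) and "extent" ([left, top, right, bottom] in pixels, round what is visible of it).
- models.pinpoint(thing, camera): "centre" ([column, row] in pixels: a listed point, or the origin of a listed thing).
Readings, each from a call of its own:
- manip.current_clock(): time.
- manip.current_joints(): joint angles.
- manip.current_joint_velocities(): joint speeds.
- manip.current_joint_torque(): joint torques, N m.
- manip.current_eef_pos(): TCP position.
- manip.current_ee_rot(): TCP orientation.
- manip.current_wrist_force(): force on the tool from outside, world axes, zero at the start.
- manip.current_torque(): the same for the moment, N m.
- manip.current_width(): finger opening in m.
- manip.current_gripper_force(): force on a finger pad.
Only numpy, scipy, OpenCV 4.12 (cv2) and the standard library are available. Lean on these libraries where they do the work, as an engineer would, in place of code of your own. Each camera call takes 0.05 s, during which the arm holds its last target. There are 200 camera calls.

## Working session

There is one attempt and no reset: what is moved stays moved. The work goes in short steps, each a Python script; the robot and the scene stay as the last script left them, time stands still between calls to the robot, and variables do not carry over. Pictures are saved under pics/ and viewed, at most 14 in all, crops included, and the job is handed in when it is done.

```bash
mkdir -p pics
cat > h.py <<'E'
import numpy as np, cv2
from workcell import manip, kin, optics, models
def info(c):
    i=optics.camera_info(c); K=np.array([[i['fx'],0,i['cx']],[0,i['fy'],i['cy']],[0,0,1]],float)
    return K,np.array(i['distortion'],float),np.array(i['rvec'],float),np.array(i['tvec'],float)
def ray(c,px,z):
    K,d,r,t=info(c); R=cv2.Rodrigues(r)[0]
    u=cv2.undistortPoints(np.array([[px]],float),K,d)[0,0]
    D=R.T@np.array([u[0],u[1],1]); C=-R.T@t.ravel()
    return C+D*(z-C[2])/D[2]
def proj(c,p):
    K,d,r,t=info(c); return cv2.projectPoints(np.array([p],float),r,t,K,d)[0][0,0]
E
cat > look.py <<'E'
from h import *
import sys
Z=dict(blue_bottle_center=.0475,red_bottle_center=.0475,white_bottle_center=.0475,pot_center=.03,lid_knob=.026,coaster_mid=0,coaster_left=0,coaster_right=0,slide_box=0,drying_block=0)
for c in('top','scene'):
    cv2.imwrite(f'pics/{c}{sys.argv[1]}.png',optics.read_camera(c))
    for n in (sys.argv[2:] or Z):
        for o in models.pinpoint(n,c)[:4]:
            print(c,n,round(o['score'],2),np.round(o['centre']),np.round(ray(c,o['centre'],Z[n]),4)[:2])
print(manip.current_clock())
E
python3 look.py 0
```

```text
top blue_bottle_center 0.63 [513. 298.] [ 0.4497 -0.3354]
top blue_bottle_center 0.57 [129. 292.] [0.4554 0.334 ]
top red_bottle_center 0.6 [431. 290.] [ 0.4622 -0.1906]
top white_bottle_center 0.67 [516. 300.] [ 0.4459 -0.3403]
top pot_center 0.96 [361. 282.] [ 0.4773 -0.0709]
top pot_center 0.56 [399. 218.] [ 0.5921 -0.1376]
top lid_knob 0.88 [256. 344.] [0.367  0.1133]
top lid_knob 0.64 [331. 342.] [ 0.372  -0.0177]
top lid_knob 0.62 [290. 286.] [0.4692 0.0553]
top coaster_mid 0.71 [294. 198.] [0.6326 0.0514]
top coaster_left 0.85 [238. 189.] [0.6485 0.1567]
top coaster_left 0.53 [516. 298.] [ 0.4522 -0.3558]
top coaster_right 0.94 [346. 209.] [ 0.6128 -0.0432]
top coaster_right 0.24 [186. 175.] [0.6743 0.2525]
top slide_box 0.57 [402. 219.] [ 0.5949 -0.1479]
top drying_block 0.8 [184. 175.] [0.6739 0.256 ]
scene blue_bottle_center 0.85 [428. 162.] [0.4647 0.3257]
scene red_bottle_center 0.87 [219. 250.] [ 0.4604 -0.1821]
scene white_bottle_center 0.9 [146. 275.] [ 0.4452 -0.3309]
scene pot_center 0.65 [272. 240.] [ 0.4791 -0.0752]
scene pot_center 0.38 [427. 160.] [0.4496 0.339 ]
scene lid_knob 0.95 [277. 197.] [ 0.3802 -0.0159]
scene lid_knob 0.69 [323. 168.] [0.3535 0.1142]
scene lid_knob 0.57 [325. 211.] [0.4627 0.0604]
scene coaster_mid 0.7 [359. 279.] [0.6283 0.0481]
scene coaster_mid 0.38 [315. 292.] [ 0.6113 -0.0441]
scene coaster_left 0.72 [362. 276.] [0.6263 0.0564]
scene coaster_left 0.66 [407. 266.] [0.65   0.1507]
scene coaster_right 0.92 [316. 291.] [ 0.6105 -0.0419]
scene coaster_right 0.45 [411. 264.] [0.6503 0.1623]
scene slide_box 0.91 [267. 304.] [ 0.5911 -0.1405]
scene drying_block 0.74 [449. 255.] [0.6696 0.2458]
1.1
```

View pics/top0.png

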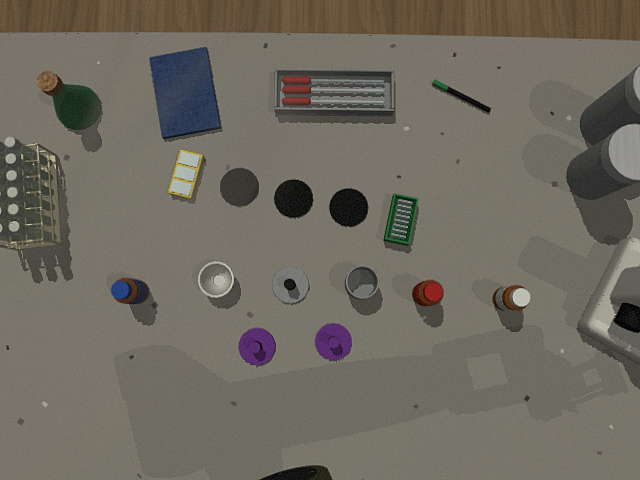

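View pics/scene0.png

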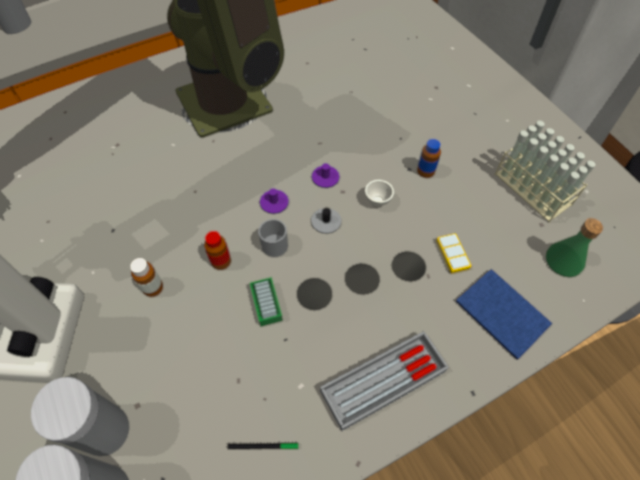

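```bash
python3 -c "
import cv2
a=cv2.imread('pics/top0.png')[250:370,220:400]
b=cv2.imread('pics/scene0.png')[140:260,220:400]
cv2.imwrite('pics/crop0.png',cv2.resize(cv2.hconcat([a,b]),None,fx=2.2,fy=2.2*1.5,interpolation=2))"
```

```text
(no output)
```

View pics/crop0.png

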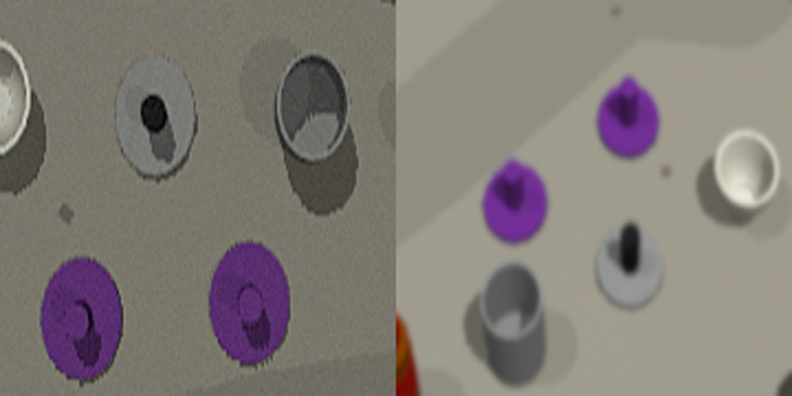

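The green slide box is at the right end of the row (top view 402,219) and the yellow drying block at the left (186,174), so blue (130,291) goes right and red (429,293) goes left. There are three lid candidates in the top view. The ones at (257,346) and (333,342) are purple look-alikes. The one at (290,286) is grey steel with a black knob, and the crop confirms it is the one meant. The pot is the straight steel one at (361,283), not the white bowl at (216,280).

Next I refine the positions by silhouette fit.

```bash
cat > fit.py <<'E'
from h import *
from scipy.optimize import minimize
a=np.linspace(0,2*np.pi,48)
B=[[(.022,0),(.022,.072),(.0155,.08),(.0155,.095)]]
SH=dict(blue_bottle_center=B,red_bottle_center=B,white_bottle_center=B,pot_center=[[(.029,0),(.029,.06)]],
 lid_knob=[[(.033,0),(.033,.006)],[(.01,.006),(.01,.04)]],
 coaster_mid=[[(.036,0),(.036,.004)]])
SH['coaster_left']=SH['coaster_right']=SH['coaster_mid']
def sil(c,sh,x,y,z0,S=4):
    K,d,r,t=info(c); m=np.zeros((480*S,640*S),np.uint8)
    for h in sh:
        P=np.concatenate([np.c_[x+R*np.cos(a),y+R*np.sin(a),np.full(48,z0+z)] for R,z in h])
        p=cv2.projectPoints(P,r,t,K,d)[0]
        cv2.fillConvexPoly(m,cv2.convexHull(((p+.5)*S).astype(np.int32)),1)
    return cv2.resize(m.astype(np.float32),(640,480),interpolation=cv2.INTER_AREA)
def fit(n,c,g,z0=0,tol=.035):
    best=None
    for o in models.cut_out(n,c):
        M=o['region'].astype(np.float32)
        f=lambda q:np.abs(sil(c,SH[n],q[0],q[1],z0)-M).sum()/M.sum()
        v,u=np.nonzero(M); gp=proj(c,[g[0],g[1],z0+.02])
        if np.hypot(u.mean()-gp[0],v.mean()-gp[1])>25: continue
        q=minimize(f,g,method='Nelder-Mead',options=dict(initial_simplex=np.array(g)+[[-.006,-.006],[.008,0],[0,.008]],xatol=2e-4,fatol=1e-3))
        if np.hypot(*(q.x-g))<tol and (best is None or q.fun<best[1]): best=(q.x,q.fun,o['score'])
    return best
if __name__=='__main__':
    G=dict(blue_bottle_center=(.457,.33),red_bottle_center=(.461,-.186),pot_center=(.478,-.073),lid_knob=(.466,.058),coaster_left=(.649,.154),coaster_mid=(.629,.05),coaster_right=(.612,-.043),white_bottle_center=(.446,-.335))
    for c in('top','scene'):
        optics.read_camera(c)
        for n,g in G.items():
            b=fit(n,c,g); print(c,n,b and (np.round(b[0],4),round(b[1],2),round(b[2],2)))
    print(manip.current_clock())
E
python3 fit.py
```

```text
top blue_bottle_center (array([0.4571, 0.3346]), np.float64(0.04), 0.93)
top red_bottle_center (array([ 0.4588, -0.1863]), np.float64(0.09), 0.68)
top pot_center (array([ 0.4756, -0.0697]), np.float64(0.03), 0.87)
top lid_knob (array([0.4714, 0.0564]), np.float64(0.04), 0.96)
top coaster_left (array([0.6515, 0.1539]), np.float64(0.03), 0.87)
top coaster_mid (array([0.632 , 0.0522]), np.float64(0.07), 0.92)
top coaster_right (array([ 0.6146, -0.0479]), np.float64(0.05), 0.71)
top white_bottle_center (array([ 0.4511, -0.3333]), np.float64(0.05), 0.66)
scene blue_bottle_center (array([0.4571, 0.3336]), np.float64(0.06), 0.97)
scene red_bottle_center (array([ 0.4572, -0.1853]), np.float64(0.07), 0.71)
scene pot_center (array([ 0.4755, -0.071 ]), np.float64(0.05), 0.97)
scene lid_knob (array([0.4728, 0.0551]), np.float64(0.04), 0.88)
scene coaster_left (array([0.652 , 0.1534]), np.float64(0.08), 0.83)
scene coaster_mid (array([0.6321, 0.0526]), np.float64(0.09), 0.87)
scene coaster_right (array([ 0.6156, -0.048 ]), np.float64(0.05), 0.63)
scene white_bottle_center (array([ 0.4492, -0.3324]), np.float64(0.07), 0.6)
2.0
```

Both cameras agree to about 1 mm. I start with the pot, first pulling the arm in to stay clear of the tall items on the right.

```bash
cat > act.py <<'E'
from h import *
from scipy.spatial.transform import Rotation as Rn
def ori(deg):
    t=np.radians(deg); best=None; j=np.array(manip.current_joints())
    y=np.array([np.cos(t),np.sin(t),0]); z=np.array([0,0,-1.])
    return Rn.from_matrix(np.c_[np.cross(y,z),y,z]).as_rotvec()
HI=.22
def pick(xy,z,th,opening,force):
    o=ori(th); manip.command_gripper(opening,force)
    manip.movep([*xy,HI],o)
    manip.move_linear([*xy,z+.05],rate=.25); manip.move_linear([*xy,z],rate=.08)
    manip.command_gripper(0.0,force)
    print('grip',manip.current_width(),manip.current_gripper_force())
    manip.move_linear([*xy,z+.03],rate=.08); manip.move_linear([*xy,HI],rate=.25)
    print('lifted',manip.current_width(),manip.current_wrist_force(),manip.current_clock())
def place(xy,z,th,opening):
    manip.movep([*xy,HI],ori(th))
    manip.move_linear([*xy,z+.03],rate=.2); manip.move_linear([*xy,z+.001],rate=.03)
    print('down',manip.current_width(),manip.current_wrist_force(),manip.current_eef_pos())
    manip.command_gripper(opening); manip.sleep(.1)
    manip.move_linear([*xy,HI],rate=.2)
    print(manip.current_clock())
POT,MID,LEFT,RIGHT=(.4756,-.0704),(.632,.0524),(.6518,.1537),(.615,-.048)
E
python3 - <<'E'
from act import *
a=ori(0); b=ori(180)
for o in(a,b):
    print([np.round(kin.solve_ik([*p,.22],o) if kin.solve_ik([*p,.22],o) is not None else [0],2) for p in(POT,MID,LEFT,RIGHT,(.457,.334))])
manip.move_linear([.14,-.374,.35],rate=.3)
pick(POT,.018,0,.085,30)
place(MID,.022,10,.08)
E
```

```text
[array([-0.26, -0.27,  2.01, -0.  ,  1.4 , -0.26]), array([-0.  ,  0.09,  1.68, -0.  ,  1.37, -0.  ]), array([ 0.15,  0.16,  1.6 , -0.  ,  1.38,  0.15]), array([-0.16,  0.05,  1.72, -0.  ,  1.37, -0.16]), array([ 0.54, -0.06,  1.83, -0.  ,  1.37,  0.54])]
[array([-0.26, -0.27,  2.01,  0.  ,  1.4 ,  2.88]), array([0]), array([0]), array([0]), array([ 0.54, -0.06,  1.83,  0.  ,  1.37, -2.61])]
grip 0.05733499364712112 30.000188970007002
lifted 0.05780884959356228 [-0.50781828 -0.56642479 -1.356351  ] 8.7417
down 0.05786761323821625 [ 0.29073984  0.32017087 -1.32800187] [0.63223304 0.05240792 0.0232848 ]
13.525
```

Run:
```python
from act import *
pick((.4571,.3341),.032,10,.075,30)
place(RIGHT,.036,10,.07)
pick((.458,-.1858),.032,0,.075,30)
place(LEFT,.036,10,.07)
manip.move_linear([.42,.15,.28],rate=.3)
from fit import fit
for c in('top','scene'):
    cv2.imwrite(f'pics/{c}1.png',optics.read_camera(c))
    for n,g,z in(('pot_center',MID,.004),('blue_bottle_center',RIGHT,.004),('red_bottle_center',LEFT,.004),('lid_knob',(.472,.0557),0)):
        b=fit(n,c,g,z); print(c,n,b and (np.round(b[0]-g,4),round(b[1],2)))
```

```text
grip 0.04388383081150603 30.000249269069172
lifted 0.043220866956202406 [-0.37882025  0.28192441 -2.40042943] 18.5583
down 0.043720739833757745 [-0.42481069 -0.23280161 -1.26694754] [ 0.61523408 -0.04802281  0.03727454]
23.9583
grip 0.04334865353465048 29.998801546480536
lifted 0.04346092431376801 [-0.34872532 -0.456382   -1.74720251] 28.5833
down 0.043705069071928775 [ 0.51137978 -1.23201041 -1.17870178] [0.6520151  0.15374679 0.03727822]
33.9083
top pot_center (array([0.0003, 0.0002]), np.float64(0.05))
top blue_bottle_center (array([0.0002, 0.0006]), np.float64(0.09))
top red_bottle_center (array([ 0.0007, -0.0003]), np.float64(0.06))
top lid_knob (array([-0.0006,  0.0008]), np.float64(0.05))
scene pot_center (array([ 0.0001, -0.0003]), np.float64(0.04))
scene blue_bottle_center (array([-0.0002,  0.0003]), np.float64(0.04))
scene red_bottle_center (array([0.0003, 0.0009]), np.float64(0.07))
scene lid_knob (array([-0.0008,  0.0009]), np.float64(0.11))
```

View pics/scene1.png

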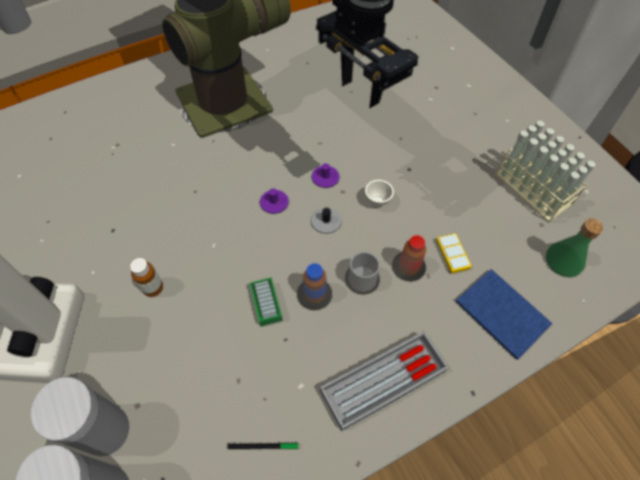

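View pics/top1.png

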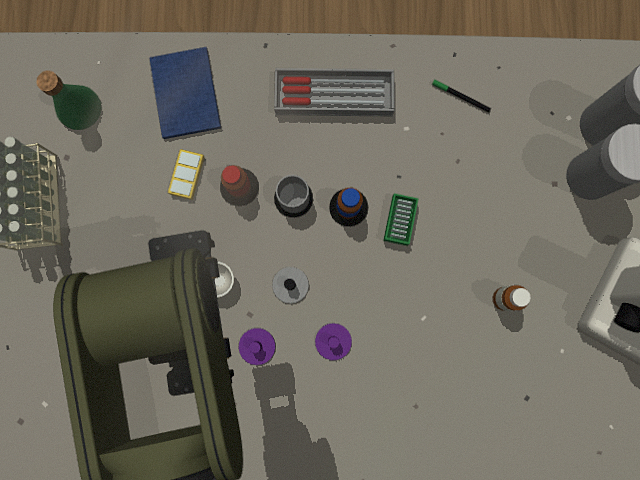

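The pictures show all three placed and standing centred: blue at scene (315,285) beside the green box, the pot at (363,272), and red at (412,258) beside the yellow block. White has not moved. Next is the lid.

Run:
```python
from act import *
pick((.4715,.0562),.010,0,.05,30)
place(MID,.074,10,.05)
manip.move_linear([.42,.15,.28],rate=.3)
from fit import fit
for c in('top','scene'):
    im=optics.read_camera(c); cv2.imwrite(f'pics/{c}2.png',im)
    for n,g,z in(('pot_center',MID,.004),('blue_bottle_center',RIGHT,.004),('red_bottle_center',LEFT,.004),('lid_knob',MID,.064)):
        b=fit(n,c,g,z); print(c,n,b and (np.round(b[0]-g,4),round(b[1],2)))
cv2.imwrite('pics/crop2.png',cv2.resize(im[200:340,230:480],None,fx=3,fy=3,interpolation=2))
print(manip.current_width(),manip.current_clock())
```

```text
grip 0.019387605833779083 30.000190436840057
lifted 0.01941745897848124 [ 0.3849805  -0.62027042 -0.86653629] 40.075
down 0.019511371933391936 [ 0.31987792  0.28185934 -0.30197357] [0.63222584 0.05242337 0.07530088]
44.3167
top pot_center None
top blue_bottle_center (array([-0.0001,  0.0009]), np.float64(0.07))
top red_bottle_center (array([0.0005, 0.0002]), np.float64(0.05))
top lid_knob (array([0.0002, 0.0003]), np.float64(0.06))
scene pot_center (array([ 0.0122, -0.0095]), np.float64(2.05))
scene blue_bottle_center (array([-0.0009, -0.0004]), np.float64(0.13))
scene red_bottle_center (array([ 0.0017, -0.0001]), np.float64(0.07))
scene lid_knob (array([0.001 , 0.0004]), np.float64(0.09))
0.05001047373375819 45.7667
```

View pics/crop2.png

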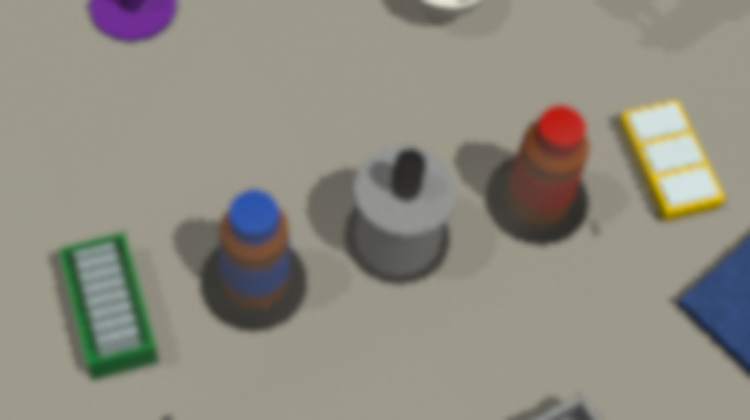

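The crop shows the lid on the pot, knob up and centred at crop (405,190). Blue is beside the green box and red beside the yellow block, both upright. I hand it in.

```bash
python3 -c "
from h import *
print(manip.finish_job())"
```

```text
the job is handed in; nothing more can be done
None
```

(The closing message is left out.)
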